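# Bolt the drum sander's guard shut

## Task

Bolt the guard of the bench sander shut: with one fingertip hold the bolt's spring catch bar down and, while it is down, push the bolt's upright tab with the other fingertip until the bolt is fully home in the switch. Then take the hand away so that the catch springs back up behind the bolt. Only press and push, lift nothing, keep the guard closed, and leave the loose parts lying around the machine where they are.

Things in the scene. Friction and masses are not known exactly. Their poses are not given: they have to be found in the camera images.
- machine: bench drum sander, a fixed grey steel box 360 (x) x 500 (y) x 110 mm high; origin at the centre of its underside, on the bench. Its front (-x), with the bolt, faces the robot; its +x points to the rear, where the guard is hinged; +y is left seen from the robot. On its right deck stand a control plate and, behind it, a blue motor cover up to 165 mm above the bench
- guard (a joint): flat guard panel on the machine, 280 x 310 mm, top face 118 mm above the bench, clear window in its rear half, hinged at the rear. Value in rad: 0 = closed, as it starts; grows as it is lifted. It carries the catch, the bolt and a pull handle
- pull_handle (a point): top middle of the guard's fixed U-shaped pull handle: 74 mm long along y, 10 mm thick, standing 30 mm above the panel, to the right of the bolt; not to be used
- catch (a joint): how far the catch bar is pressed, in m: 0 = up, 0.0095 = fully down. Its spring gives about 2 N at first, 6 N fully down. The bar's tooth blocks the bolt until pressed more than 0.006. Press first, then slide: leaning on the tab jams the tooth. Let go, it springs up again, except while the bolt's lug is passing above the tooth
- catch_bar: the spring catch: a dark steel push bar 100 (y) x 18 (x) x 9.5 mm thick beside the bolt, on the side nearer the machine's front. Origin at the centre of its top face, 150 mm above the bench when up; axes parallel to the machine's. It moves straight down and works wherever along its length it is pressed; a fingertip may slide along it
- bolt (a joint): how far the bolt has slid, in m, along the machine's +y (to the left): 0 = drawn back, as it starts (up to 2 mm of play, then the tooth blocks it); 0.032 = fully home against its stop. About 2 N of friction; it stays where it is left. From 0.030 on the catch can rise behind it
- bolt_tab: the bolt's black upright thumb tab, 26 (x) x 8 (y) x 34 mm high. Origin at its centre, 149 mm above the bench (it spans 132 to 166 mm); axes parallel to the machine's. It stands 50 mm to +x of the catch bar's centre line and starts level with the middle of the bar's length. Push its -y face towards +y. Below it run the bolt bar, 20 mm wide (top 132 mm), and its two guides (top 135 mm)
- lug_top (a point): middle of the top of the bolt's side lug (20 x 16 mm), 138 mm above the bench, between bar and bolt; moves with the bolt. A fingertip on the bar, even fully down (its top then 140.5 mm above the bench), stays above lug, bolt bar and guides
- switch_slot (a point): middle of the mouth of the slot in the black interlock switch (50 (x) x 46 (y) mm, top 151 mm above the bench), fixed on the machine's left deck; its mouth faces -y. The bolt's tongue goes 24 mm into it
- pylon: loose: aluminium tube 30 mm across, 130 mm tall, with a dark clamp at its foot, standing on the machine's right deck, at its front corner (so its top is 240 mm above the bench). Origin at the centre of its underside
- adapter: loose: steel pyramid adapter, a disc 48 mm across with a stub, 28 mm high, on the machine's left deck behind the switch. Origin at the centre of its underside
- sleeve: loose: spare abrasive sleeve, an open tube 72 mm across and 70 mm high, standing on the bench in front of the machine. Origin at the centre of its underside
- driver: loose: screwdriver 190 mm long with a black handle, lying on the bench in front of the machine. Origin below its middle

How it is judged:
By the outcome, as a careful person would: the job done as asked, in the order asked, and still so for the second after the job is handed in, with the robot touching nothing.
It also fails if it takes over 32 s, if anything falls off the work surface, if the arm or the gripper's body presses on something with over 40 N, if the wrist force passes 120 N, or if a joint passes its speed limit or range.

## Robot

A 6-joint arm with a two-finger parallel gripper is mounted at the origin on the work surface. World frame = base frame: x ahead of the robot, y to its left, z up, the work surface at z = 0. Lengths are in m, angles in degrees, forces in N, time in s.
With the tool pointing down it reaches from about 0.25 to 0.725 m from the base axis. Payload 9.7 kg.
Tool frame: the origin (TCP) lies midway between the tips of the shut fingers; the grasp point (between the pads) lies 19 mm behind it; z points along the fingers, y is the line along which they close (so a half turn about z gives the same grasp; the last joint's range is limited). The gripper opens to 85 mm and grips with 20 to 120 N. Pads are 22 mm wide; open, the fingers measure 114 mm over their backs; the gripper's body (76 mm by 85 mm) begins 54 mm behind the grasp point. The pads swing forward as they close: fully open they stand 13 mm farther back than shut.
Start: joints at [-73.167, 4.979, 10.078, 95.1, 0, 90], TCP at [0.159, -0.526, 0.231] pointing down, gripper open.
Joint ranges: [-179.16, 179.16], [-48.56, 103.87], [-65.8, 70.77], [-126.05, 130.52], [-82.76, 87.17], [-180, 180]. Speed limits (degrees/s): [127.2, 127.2, 147.25, 180, 180, 180].

## Interface

Orientations are given as [roll, pitch, yaw] about the fixed x, y, z axes, in that order (R = Rz(yaw) Ry(pitch) Rx(roll)).
In Python, from workcell import * gives the robot as it stands.
- The arm moves only by the tool servo_tool, never from a script. Its argument "moves" is a list of rows, each a list of 4 numbers: the shift along the world's x, y, z in normalised numbers (1 is 0.8 m), then the turn about the world's z in normalised numbers (1 is 120 degrees). A call has 1 to 20 rows; each row is the pose to reach, as a shift and turn from the pose commanded when the call began; what a row does not reach only later rows make up. A row lasts 1/12 s, in which the tool goes at most 41.7 mm and 7.16 degrees, less where a joint would pass 70% of its speed; a pose out of reach is approached as far as the arm can. A call with a gripper value outside its range is refused whole. "claw" is the closure, from 0 (fully open) to 1 (shut), set as the call begins (left out, the last holds). The fingers move at their own pace and stop on an object; "force" is the grip in N (left out, the last holds). Time passes only in rows, so rows that repeat a pose let the fingers close. It gives the time, the measured TCP pose, the force, the opening and the grip force at its end, in the units of the state.
- get_obs(): the state, without advancing time (a new reading comes with each control period).
- camera(name): name is "scene" or "top"; returns the picture (384x512x3 uint8, red, green, blue); there is no depth.
- get_calibration(name): a dict with "fx", "fy", "cx", "cy" (pixels), "k1" (the pictures are not rectified: a ray, as slopes to the right and down, at radius r is drawn at 1 + k1 r^2 times it, then the intrinsics apply), "rvec" (rotation vector, rad) and "tvec" (3), from world to camera coordinates, as OpenCV has them. Camera axes: x right, y down, z forward; pixel columns grow to the right and rows downward; lengths in m; the calibration is good to about 2 mm. A picture is of the moment at which its call begins. get_calibration takes no time and is no camera call.
- job_done(): hands the job in; it is judged then, once.
The state is a dict: "time": time; "q": joint angles; "qd": joint speeds; "joint_efforts": joint torques, N m; "ee_pos": TCP position; "tcp_rot": TCP orientation; "wrist_force": force on the tool from outside, world axes, zero at the start; "torque": the same for the moment, N m; "opening": finger opening in m; "grasp_force": force on a finger pad.
Only numpy, scipy, OpenCV 4.12 (cv2) and the standard library are available. Lean on these libraries where they do the work, as an engineer would, in place of code of your own. Each camera call takes 0.05 s, during which the arm holds its last target. There are 200 camera calls.

## Working session

There is one attempt and no reset: what is moved stays moved. The work goes in short steps, Python scripts to look and compute and a tool call to move; the robot and the scene stay as the last step left them, time stands still between calls to the robot, and variables do not carry over. Pictures are saved under pics/ and viewed, at most 10 in all, crops included, and the job is handed in when it is done.

Besides the shell and the picture viewer there is one more tool, called after "Emit:" in YAML: its name, and indented under it one key for each argument. servo_tool: Moves the arm, as the interface text tells. Its arguments: {"type":"object","properties":{"moves":{"type":"array","items":{"type":"array","items":{"type":"number"}}},"claw":{"type":"number"},"force":{"type":"number"}},"required":["moves"]}

```bash
mkdir -p pics; cat > h.py <<'E'
from workcell import *
import numpy as np, cv2
def ray(name,u,v):
    c=get_calibration(name); x,y=(u-c["cx"])/c["fx"],(v-c["cy"])/c["fy"]
    a,b=x,y
    for _ in range(20):
        s=1+c["k1"]*(a*a+b*b); a,b=x/s,y/s
    R=cv2.Rodrigues(np.array(c["rvec"],float))[0]; t=np.array(c["tvec"],float).ravel()
    return -R.T@t, R.T@np.array([a,b,1.])
def onz(name,u,v,z):
    o,d=ray(name,u,v); return (o+d*(z-o[2])/d[2]).round(4)
def proj(name,p):
    c=get_calibration(name); R=cv2.Rodrigues(np.array(c["rvec"],float))[0]; q=R@np.array(p)+np.array(c["tvec"],float).ravel()
    a,b=q[:2]/q[2]; s=1+c["k1"]*(a*a+b*b); return np.array([c["fx"]*a*s+c["cx"],c["fy"]*b*s+c["cy"]]).round(1)
E
python3 - <<'E'
from h import *
for n in("scene","top"):
    im=camera(n)[:,:,::-1]; cv2.imwrite(f"pics/{n}0.png",im); cv2.imwrite(f"pics/{n}0v.png",cv2.resize(im,(800,600),interpolation=cv2.INTER_CUBIC)); print(ray(n,256,192))
print(get_obs())
E
```

```text
(array([0.99319729, 0.34561259, 0.8209871 ]), array([-0.41476527, -0.40614541, -0.81436787]))
(array([ 0.43008661, -0.00287305,  1.06715416]), array([ 0.15673567, -0.002946  , -0.98773413]))
{'time': 0.1, 'q': array([-7.31662947e+01,  5.00934170e+00,  1.00383405e+01,  9.51010439e+01,
        2.75730218e-03,  8.99992442e+01]), 'qd': array([-0.01074066, -0.13771979,  0.15184287,  0.05321533,  0.12210517,
        0.04780044]), 'joint_efforts': array([-9.64844694e-04, -5.21562302e+01,  4.65653658e+01,  1.60133449e-02,
       -5.33555817e-05,  1.09775007e-05]), 'ee_pos': array([ 0.15922687, -0.52621842,  0.23063476]), 'tcp_rot': array([-1.79927955e+02, -2.75825035e-03,  1.68344576e+01]), 'wrist_force': array([0.07761285, 0.25770718, 0.12530747]), 'torque': array([-0.04287954,  0.00408126,  0.01518971]), 'grasp_force': 0.0, 'opening': 0.08533529553656145}
```

View pics/top0v.png

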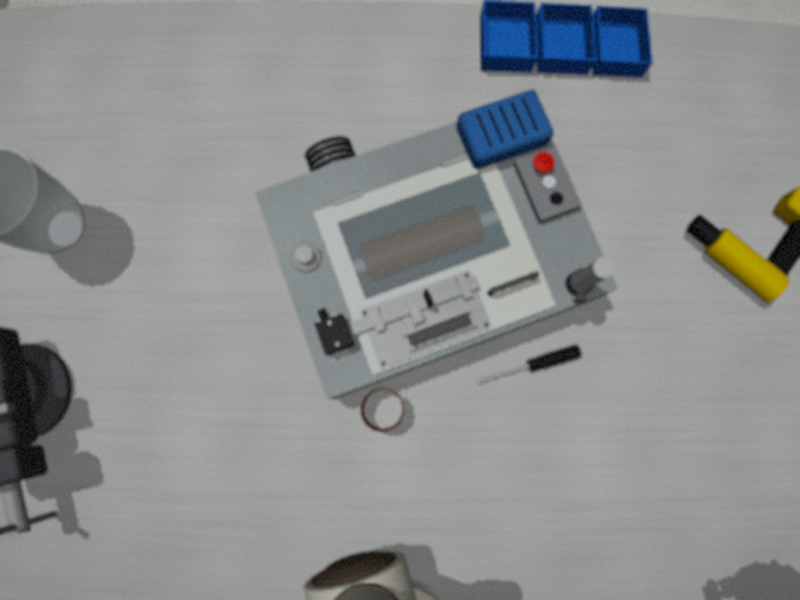

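View pics/scene0v.png

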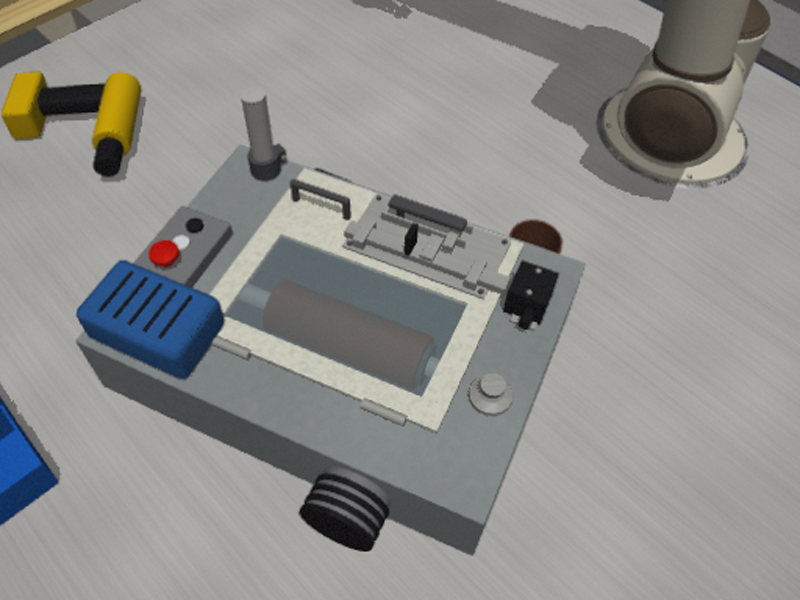

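Top view: the machine is turned about +20°, with the dark catch bar near (440,330), the tab near (430,298) and the handle at (515,285). In the scene view the bar is near (428,212) and the tab near (411,239). All in 800×600 pixels. Next I enlarge both and measure.

```bash
python3 - <<'E'
from h import *
t=cv2.imread("pics/top0.png"); s=cv2.imread("pics/scene0.png")
a=cv2.resize(t[165:240,195:355],(800,375),interpolation=cv2.INTER_CUBIC)
cv2.imwrite("pics/crop_t.png",a)
b=cv2.resize(s[110:200,180:360],(800,400),interpolation=cv2.INTER_CUBIC)
cv2.imwrite("pics/crop_s.png",b)
for n,im,(x0,x1,y0,y1),zs in(("top",t,(250,320,180,225),(.15,.166)),("scene",s,(240,305,120,165),(.15,.149))):
    g=im[y0:y1,x0:x1].max(2); m=(g<95).astype('uint8')
    k,l,st,c=cv2.connectedComponentsWithStats(m)
    for i in range(1,k):
        if st[i,4]>8:
            ys,xs=np.where(l==i); r=cv2.minAreaRect(np.c_[xs+x0,ys+y0].astype(np.float32))
            u,v=c[i]+[x0,y0]; print(n,st[i],(u,v),r,[onz(n,u,v,z) for z in zs])
# guard/machine yaw from corners at z=.11 (top)
for p in((330,398),(615,290),(258,190)): print(onz("top",p[0]*.64,p[1]*.64,.11))
E
```

```text
top [63  3  7  6 21] (np.float64(315.7142857142857), np.float64(185.61904761904762)) ((315.9400329589844, 185.42002868652344), (3.0, 7.800000190734863), 53.13010025024414) [array([ 0.5941, -0.1486,  0.15  ]), array([ 0.5912, -0.1461,  0.166 ])]
top [21  6  7 11 44] (np.float64(273.84090909090907), np.float64(191.22727272727272)) ((273.6551818847656, 191.137939453125), (10.770329475402832, 4.085297584533691), 68.19859313964844) [array([ 0.5784, -0.0481,  0.15  ]), array([ 0.5758, -0.0474,  0.166 ])]
top [ 12  21  39  20 287] (np.float64(281.390243902439), np.float64(210.42508710801394)) ((281.0548400878906, 210.5132293701172), (7.448419094085693, 40.246498107910156), 69.86369323730469) [array([ 0.5327, -0.0666,  0.15  ]), array([ 0.5309, -0.0655,  0.166 ])]
scene [  8   5  54  27 505] (np.float64(273.66534653465345), np.float64(137.14455445544553)) ((274.8999938964844, 138.3000030517578), (55.65608215332031, 12.016654968261719), 18.43494987487793) [array([ 0.538 , -0.0582,  0.15  ]), array([ 0.5374, -0.0588,  0.149 ])]
scene [  0  17  37  28 266] (np.float64(259.0751879699248), np.float64(151.1015037593985)) ((257.3461608886719, 152.2307586669922), (33.76673126220703, 22.891210556030273), 15.255120277404785) [array([ 0.5826, -0.0522,  0.15  ]), array([ 0.582 , -0.0528,  0.149 ])]
scene [40 33 17  9 42] (np.float64(289.0952380952381), np.float64(157.21428571428572)) ((288.0275573730469, 157.59173583984375), (6.513219356536865, 16.761962890625), 73.3007583618164) [array([ 0.5524, -0.004 ,  0.15  ]), array([ 0.5518, -0.0045,  0.149 ])]
[0.4255 0.1    0.11  ]
[ 0.6055 -0.3544  0.11  ]
[0.761  0.2327 0.11  ]
```

View pics/crop_t.png

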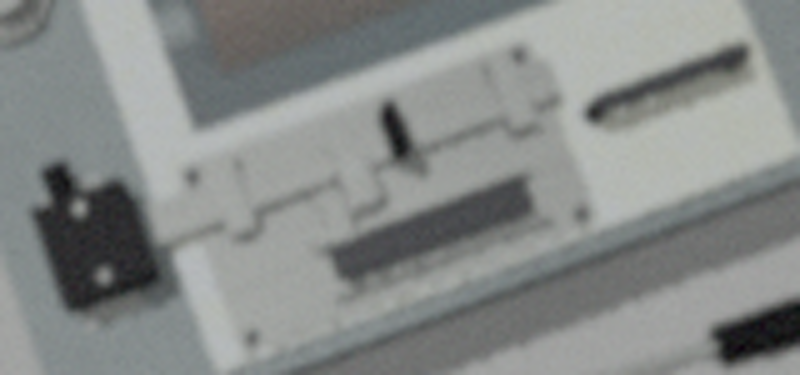

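View pics/crop_s.png

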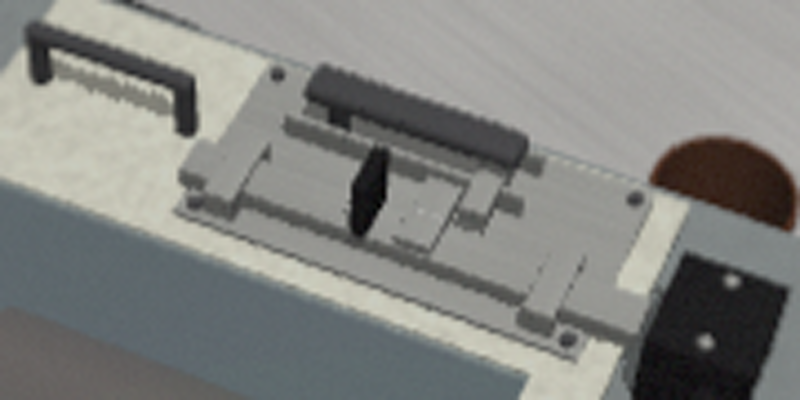

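Top crop: bar corners are roughly (530,180), (535,212), (342,280) and (332,248), the tab runs (390,100)–(402,158), and the handle starts at (595,105). Scene crop: bar ends are at (310,80) and (525,150), the tab at (370,190). The two views disagree by about 8 mm on the bar, so I'll triangulate.

```bash
python3 - <<'E'
from h import *
def tri(pt,ps):
    o1,d1=ray("top",*pt);o2,d2=ray("scene",*ps);d1/=np.linalg.norm(d1);d2/=np.linalg.norm(d2)
    k=np.linalg.lstsq(np.c_[d1,-d2],o2-o1,rcond=None)[0];a,b=o1+k[0]*d1,o2+k[1]*d2
    return ((a+b)/2).round(4),np.linalg.norm(a-b).round(4)
T=lambda x,y:(195+x/5-.4,165+y/5-.4); S=lambda x,y:(180+x/4.444-.4,110+y/4.444-.4)
print("bar L rear corner",tri(T(332,248),S(515,166)))
print("bar R rear corner",tri(T(530,180),S(306,98)))
print("bar R front",tri(T(535,212),S(318,66)),"L front",tri(T(342,280),S(527,140)))
print("tab top",tri(T(390,104),S(377,150)))
print("switch screws",tri(T(78,208),S(705,342)),tri(T(104,275),S(732,281)))
print("plate bolt L front",tri(T(252,338),S(634,198)),"L rear",tri(T(192,177),S(567,338)),"R front",tri(T(583,214),S(278,74)),"R rear",tri(T(519,53),S(195,202)))
for n,p in(("top",T(435,230)),("scene",S(417,117)),("top",T(390,104)),("scene",S(377,150))): print(n,onz(n,*p,.15),onz(n,*p,.166))
E
```

```text
bar L rear corner (array([ 0.5225, -0.0173,  0.1445]), np.float64(0.0031))
bar R rear corner (array([ 0.5571, -0.1114,  0.1383]), np.float64(0.0053))
bar R front (array([ 0.5426, -0.1154,  0.144 ]), np.float64(0.0001)) L front (array([ 0.5078, -0.023 ,  0.1449]), np.float64(0.0014))
tab top (array([ 0.5849, -0.0412,  0.1837]), np.float64(0.0055))
switch screws (array([0.5389, 0.1023, 0.1521]), np.float64(0.0006)) (array([0.5072, 0.0893, 0.1516]), np.float64(0.0017))
plate bolt L front (array([0.481 , 0.0193, 0.1212]), np.float64(0.0008)) L rear (array([0.5589, 0.0506, 0.1219]), np.float64(0.0008)) R front (array([ 0.5442, -0.141 ,  0.1207]), np.float64(0.002)) R rear (array([ 0.6234, -0.1089,  0.1229]), np.float64(0.0026))
top [ 0.5323 -0.0671  0.15  ] [ 0.5305 -0.066   0.166 ]
scene [ 0.5361 -0.0607  0.15  ] [ 0.547 -0.051  0.166]
top [ 0.5924 -0.045   0.15  ] [ 0.5896 -0.0443  0.166 ]
scene [ 0.5619 -0.059   0.15  ] [ 0.5722 -0.0494  0.166 ]
```

The manual's scale: shifts go in shares of 0.8 m and turns go in shares of 120 degrees. Converting my numbers, 44.9 cm / 80 = 0.5613, 40.5 cm / 80 = 0.5063, 1.657 rad / 2.0944 = 0.7912.

Emit:
servo_tool:
  moves:
    - [0.0125,0.0125,0.0125,0.0239]
    - [0.0375,0.0375,0.0375,0.0716]
    - [0.0625,0.0688,0.05,0.1194]
    - [0.0938,0.1063,0.0625,0.1671]
    - [0.125,0.1375,0.0625,0.2149]
    - [0.1563,0.175,0.0625,0.2626]
    - [0.1875,0.2063,0.0625,0.3104]
    - [0.2188,0.2438,0.0625,0.3581]
    - [0.25,0.275,0.0625,0.4058]
    - [0.2813,0.3125,0.0625,0.4536]
    - [0.3125,0.35,0.0625,0.5013]
    - [0.3438,0.3813,0.0625,0.5491]
    - [0.375,0.4188,0.0625,0.5968]
    - [0.4063,0.45,0.0625,0.6446]
    - [0.4375,0.4875,0.0625,0.6923]
    - [0.4688,0.5188,0.0625,0.7401]
    - [0.4938,0.5475,0.0625,0.7735]
    - [0.5063,0.5613,0.0625,0.7912]
    - [0.5063,0.5613,0.0625,0.7912]
    - [0.5063,0.5613,0.0625,0.7912]
  claw: 0.57
  force: 30

```text
time: 1.77
ee_pos: [0.5642, -0.0772, 0.2807]
tcp_rot: [-179.9, -0.0, 111.8]
wrist_force: [-0.2, -0.5, 0.5]
opening: 0.0369
grasp_force: 0.0
```

To row units: -10.8 cm / 80 = -0.135, -10 cm / 80 = -0.125.

Emit:
servo_tool:
  moves:
    - [0,0,-0.025,0]
    - [0,0,-0.0625,0]
    - [0,0,-0.1,0]
    - [0,0,-0.125,0]
    - [0,0,-0.135,0]
    - [0,0,-0.135,0]
    - [0,0,-0.135,0]

```text
time: 2.35
ee_pos: [0.564, -0.0782, 0.1745]
tcp_rot: [180.0, 0.0, 111.7]
wrist_force: [-0.4, -0.3, 0.4]
opening: 0.0365
grasp_force: 0.0
```

```bash
python3 - <<'E'
from h import *
t=camera("top")[:,:,::-1]; s=camera("scene")[:,:,::-1]
cv2.imwrite("pics/t1.png",t);cv2.imwrite("pics/s1.png",s)
b=cv2.resize(s[70:190,200:360],(800,600),interpolation=cv2.INTER_CUBIC);cv2.imwrite("pics/s1c.png",b)
o=get_obs();print(o["ee_pos"],o["wrist_force"])
E
```

```text
[ 0.56474435 -0.07799356  0.17531424] [ 0.38029277 -0.86564104 -0.31845906]
```

View pics/s1c.png

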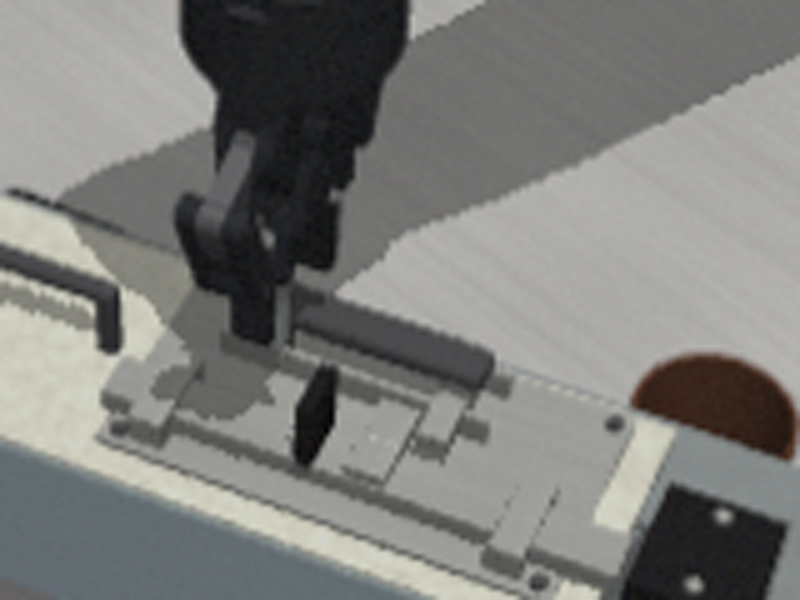

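The near finger tip is at about (255,340), to the left of the tab (its -y side) with roughly 8 mm of gap. The far finger is over the bar's right part at about (290,300). I'll descend gently.

To row units: -2.5 cm / 80 = -0.0313, -2.3 cm / 80 = -0.0288.

Emit:
servo_tool:
  moves:
    - [0,0,-0.005,0]
    - [0,0,-0.01,0]
    - [0,0,-0.015,0]
    - [0,0,-0.02,0]
    - [0,0,-0.025,0]
    - [0,0,-0.0288,0]
    - [0,0,-0.0313,0]
    - [0,0,-0.0313,0]
    - [0,0,-0.0313,0]

```text
time: 3.2
ee_pos: [0.5641, -0.0773, 0.1485]
tcp_rot: [-180.0, -0.0, 111.8]
wrist_force: [-1.6, 0.7, 3.2]
opening: 0.0366
grasp_force: 1.1
```

To row units: -0.6 cm / 80 = -0.0075, -0.55 cm / 80 = -0.0069.

Emit:
servo_tool:
  moves:
    - [0,0,-0.0019,0]
    - [0,0,-0.0038,0]
    - [0,0,-0.0056,0]
    - [0,0,-0.0069,0]
    - [0,0,-0.0075,0]
    - [0,0,-0.0075,0]
    - [0,0,-0.0075,0]

```text
time: 3.78
ee_pos: [0.5643, -0.0774, 0.1424]
tcp_rot: [180.0, 0.0, 111.8]
wrist_force: [-2.1, 0.2, 4.5]
opening: 0.0365
grasp_force: 2.5
```

Emit:
servo_tool:
  moves:
    - [0,0,-0.0013,0]
    - [0,0,-0.0019,0]
    - [0,0,-0.0019,0]
    - [0,0,-0.0019,0]

```text
time: 4.12
ee_pos: [0.5643, -0.0774, 0.141]
tcp_rot: [180.0, 0.0, 111.8]
wrist_force: [-2.7, 0.9, 5.2]
opening: 0.0369
grasp_force: 2.8
```

```bash
python3 - <<'E'
from h import *
s=camera("scene")[:,:,::-1]
cv2.imwrite("pics/s2.png",s)
cv2.imwrite("pics/s2c.png",cv2.resize(s[100:190,220:340],(800,600),interpolation=cv2.INTER_CUBIC))
o=get_obs();print(o["ee_pos"],o["wrist_force"])
E
```

```text
[ 0.56427586 -0.07741972  0.14101757] [-2.44308444  1.35485457  5.2981083 ]
```

View pics/s2c.png

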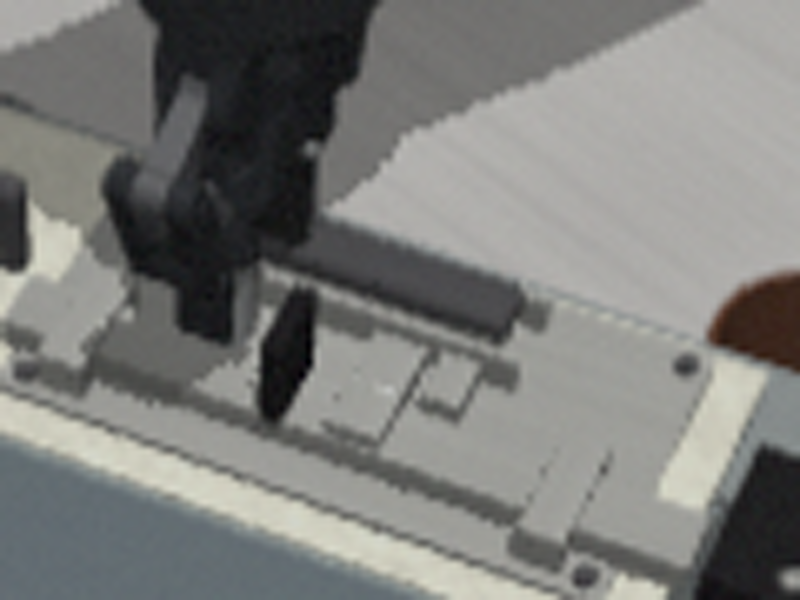

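The bar is visibly down, and the finger stands just to the right of the tab, which is at (288,355). I'll press slightly more to feel the stop.

To row units: -0.15 cm / 80 = -0.0019, -0.1 cm / 80 = -0.0013.

Emit:
servo_tool:
  moves:
    - [0,0,-0.0006,0]
    - [0,0,-0.0013,0]
    - [0,0,-0.0019,0]
    - [0,0,-0.0019,0]

```text
time: 4.5
ee_pos: [0.5643, -0.0774, 0.1395]
tcp_rot: [180.0, 0.0, 111.8]
wrist_force: [-2.0, 1.9, 6.6]
opening: 0.0367
grasp_force: 3.1
```

To row units: -0.1 cm / 80 = -0.0013, -0.05 cm / 80 = -0.0006.

Emit:
servo_tool:
  moves:
    - [0,0,-0.0006,0]
    - [0,0,-0.0013,0]
    - [0,0,-0.0013,0]
    - [0,0,-0.0013,0]

```text
time: 4.83
ee_pos: [0.5643, -0.0774, 0.1393]
tcp_rot: [180.0, 0.0, 111.8]
wrist_force: [-3.9, 1.1, 10.9]
opening: 0.0366
grasp_force: 5.1
```

Full down at the stop. Now I slide along machine +y, direction (-0.371, 0.928).

To row units: 1.48 cm / 80 = 0.0185, 0.56 cm / 80 = 0.007.

Emit:
servo_tool:
  moves:
    - [-0.0009,0.0024,0,0]
    - [-0.0019,0.0046,0,0]
    - [-0.0028,0.007,0,0]
    - [-0.0038,0.0093,0,0]
    - [-0.0046,0.0116,0,0]
    - [-0.0056,0.0139,0,0]
    - [-0.0065,0.0163,0,0]
    - [-0.0074,0.0185,0,0]
    - [-0.0074,0.0185,0,0]

```text
time: 5.58
ee_pos: [0.5596, -0.0638, 0.1394]
tcp_rot: [179.9, 0.2, 111.7]
wrist_force: [2.2, -5.6, 8.3]
opening: 0.0366
grasp_force: 4.3
```

To row units: 1.86 cm / 80 = 0.0233, -0.74 cm / 80 = -0.0093.

Emit:
servo_tool:
  moves:
    - [-0.0009,0.0024,0,0]
    - [-0.0019,0.0046,0,0]
    - [-0.0028,0.007,0,0]
    - [-0.0038,0.0093,0,0]
    - [-0.0046,0.0116,0,0]
    - [-0.0056,0.0139,0,0]
    - [-0.0065,0.0163,0,0]
    - [-0.0074,0.0185,0,0]
    - [-0.0084,0.0209,0,0]
    - [-0.0093,0.0233,0,0]
    - [-0.0093,0.0233,0,0]

```text
time: 6.5
ee_pos: [0.5522, -0.0452, 0.1394]
tcp_rot: [179.9, 0.2, 111.7]
wrist_force: [1.9, -5.0, 8.4]
opening: 0.0367
grasp_force: 4.3
```

```bash
python3 - <<'E'
from h import *
s=camera("scene")[:,:,::-1]
cv2.imwrite("pics/s3.png",s)
cv2.imwrite("pics/s3c.png",cv2.resize(s[100:190,220:340],(800,600),interpolation=cv2.INTER_CUBIC))
E
```

```text
(no output)
```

View pics/s3c.png

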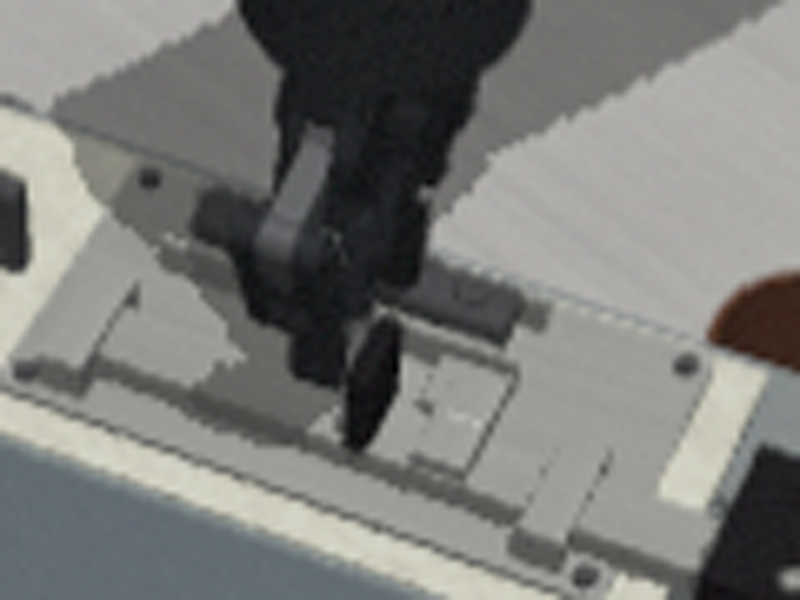

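The tab has moved from (288,355) to (372,385), about 26 mm, with the bar still down. I continue to the stop.

To row units: 0.56 cm / 80 = 0.007, 0.42 cm / 80 = 0.0053.

Emit:
servo_tool:
  moves:
    - [-0.0008,0.0018,0,0]
    - [-0.0014,0.0035,0,0]
    - [-0.0021,0.0053,0,0]
    - [-0.0028,0.007,0,0]
    - [-0.0028,0.007,0,0]

```text
time: 6.97
ee_pos: [0.55, -0.0396, 0.1394]
tcp_rot: [179.9, 0.2, 111.7]
wrist_force: [2.4, -5.7, 7.7]
opening: 0.0367
grasp_force: 4.2
```

To row units: 0.28 cm / 80 = 0.0035, 0.19 cm / 80 = 0.0024.

Emit:
servo_tool:
  moves:
    - [-0.0005,0.0011,0,0]
    - [-0.0009,0.0024,0,0]
    - [-0.0014,0.0035,0,0]
    - [-0.0014,0.0035,0,0]

```text
time: 7.3
ee_pos: [0.5498, -0.0392, 0.1395]
tcp_rot: [179.9, 0.5, 111.6]
wrist_force: [6.8, -18.5, 4.7]
opening: 0.037
grasp_force: 11.7
```

The force jumped to 19 N with no further motion, so the bolt is at its stop. I'll back off slightly, then lift straight up and away.

To row units: -17 cm / 80 = -0.2125, -16 cm / 80 = -0.2.

Emit:
servo_tool:
  moves:
    - [0.001,-0.0025,0,0]
    - [0.0024,-0.0058,0,0]
    - [0.0033,-0.0081,0,0]
    - [0.0033,-0.0081,0.0038,0]
    - [0.0033,-0.0081,0.01,0]
    - [0.0033,-0.0081,0.0188,0]
    - [0.0033,-0.0081,0.0375,0]
    - [0.0033,-0.0081,0.0625,0]
    - [0.0033,-0.0081,0.1,0]
    - [0.0033,-0.0081,0.1375,0]
    - [-0.025,-0.0125,0.175,0]
    - [-0.0625,-0.0375,0.2,0]
    - [-0.1,-0.0625,0.2,0]
    - [-0.1375,-0.1,0.2,0]
    - [-0.175,-0.125,0.2,0]
    - [-0.2,-0.15,0.2,0]
    - [-0.2125,-0.1625,0.2,0]
    - [-0.2125,-0.1625,0.2,0]

```text
time: 8.8
ee_pos: [0.3759, -0.1673, 0.299]
tcp_rot: [-180.0, 0.1, 111.6]
wrist_force: [0.3, 0.1, 0.2]
opening: 0.0369
grasp_force: 0.0
```

```bash
python3 - <<'E'
from h import *
s=camera("scene")[:,:,::-1];t=camera("top")[:,:,::-1]
cv2.imwrite("pics/t4.png",t)
a=cv2.resize(s[100:190,220:340],(800,600),interpolation=cv2.INTER_CUBIC)
cv2.imwrite("pics/s4c.png",a)
cv2.imwrite("pics/t4c.png",cv2.resize(t[150:270,190:400],(800,457),interpolation=cv2.INTER_CUBIC))
print(get_obs()["wrist_force"],get_obs()["time"])
E
```

```text
[ 0.6393058   0.23813129 -0.31021523] 8.9
```

View pics/s4c.png

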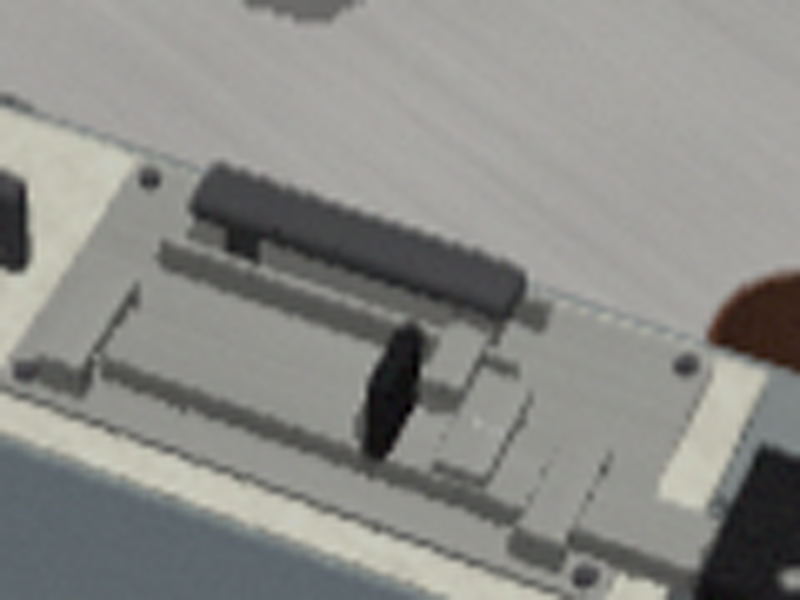

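View pics/t4c.png

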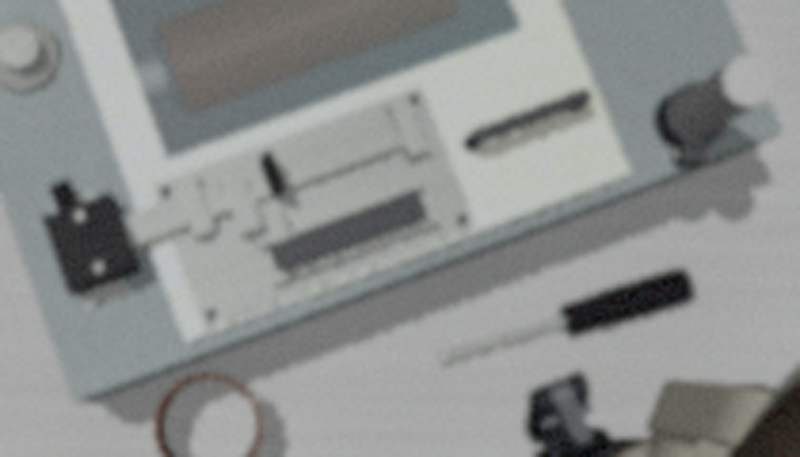

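The catch bar is back up, spanning (205,185)–(515,290). The tab is at (393,390), about 32 mm from where it started, and the bolt's tongue is in the switch. The loose parts are where they were and the robot is clear.

```bash
python3 -c "
from workcell import *
print(job_done())"
```

```text
the job is handed in; nothing more can be done
None
```

The guard is bolted and the job handed in: the bolt was pushed to its stop in the switch, the catch sprang back up behind it, the loose parts look unmoved, and it took about 9 s of the 32 s allowed.

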